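Test the alarm behind its sliding dust cover

TASK

Two white signal units stand on the bench. On the one with the small domed lamp, slide the dust cover aside until the push button is fully uncovered, press the button right down and release it, then slide the cover fully home again. Leave the cover of the unit without a lamp alone.

Things in the scene. Friction and masses are not known exactly. Their poses are not given: they have to be found in the camera images.
- alarm: The unit with the lamp: white box fixed to the bench, 120 (x) x 168 (y) x 45 mm high, origin under its centre, z up. A white lamp dome 29 mm wide stands in the middle of its far (+x) edge at x = 42 mm, top 79 mm up. Two rails along y, 72 mm apart, 62 mm high, guide the dust cover, which opens towards the unit's -y.
- alarm_tab (a point): Centre of the upright grip tab on that unit's cover, 72 mm above the bench; axes as the unit's. Tab 36 (x) x 10 (y) x 26 mm high, so 13 mm above and below this point, in the middle of the grey cover plate, 70 (x) x 72 (y) x 4 mm, upper face 59 mm above the bench. The cover needs about 1.5 N to slide and stays where it is left.
- alarm_cover (a joint): Slide of that cover, m: 0 = fully home over the button, 0.08 = fully open at its stop; from 0.05 on the button is fully uncovered. Starts home or up to 15 mm ajar.
- alarm_button_top (a point): Centre of the top of the round black push button (28 mm across) of the same unit, 53 mm above the bench, standing 8 mm proud of the box under the cover plate; straight below the tab when the cover is home. It is pressed straight down. Same axes as the unit.
- alarm_button (a joint): Travel of that button, m: 0 = out, 0.005 = pressed right down; a spring (2 N at first, 4.5 N right down) brings it back.
- other_tab (a point): Centre of the grip tab on the cover of the second unit, which has the same build but flat slots in place of the lamp. To be left alone.

How it is judged:
By the outcome, as a careful person would: the job done as asked, in the order asked, and still so for the second after the job is handed in, with the robot touching nothing.
It also fails if it takes over 48 s, if anything falls off the work surface, if the arm or the gripper's body presses on something with over 40 N, if the wrist force passes 120 N, or if a joint passes its speed limit or range.

ROBOT

A 6-joint arm with a two-finger parallel gripper is mounted at the origin on a cart in front of the work surface, level with it; the furniture and walls round the work are solid. World frame = base frame: x ahead of the robot, y to its left, z up, the work surface at z = 0. Lengths are in m, angles in rad, forces in N, time in s.
With the tool pointing down it reaches from about 0.3 to 0.825 m from the base axis. Payload 5.4 kg.
Tool frame: the origin (TCP) lies midway between the tips of the shut fingers; the grasp point (between the pads) lies 19 mm behind it; x points along the fingers, y is the direction in which the jaws open and shut, and the axes are right-handed (so a half turn about x gives the same grasp; the last joint's range is limited). The gripper opens to 92 mm and grips with 3 to 60 N. Pads are 20 mm wide; open, the fingers measure 128 mm over their backs; the gripper's body (75 mm by 189 mm) begins 69 mm behind the grasp point.
Start: joints at [0.907, 0.158, 1.597, -0, 1.386, -0.21], TCP at [0.252, 0.517, 0.215] pointing down, gripper open.
Joint ranges: [-2.91, 2.91], [-0.94, 2.29], [0.18, 2.7], [-1.29, 4.43], [0.17, 2.64], [-3, 3]. Speed limits (rad/s): [2.57, 2.57, 3.14, 3.14, 3.14, 3.14].

INTERFACE

Orientations are given as a unit quaternion [w, x, y, z].
In Python, from rig import ctrl, vision gives the robot as it stands.
- The arm moves only by the tool servo_tool, never from a script. Its argument "moves" is a list of rows, each a list of 5 numbers: the opening, from 0 (shut) to 1 (fully open), then the shift along the tool's x, y, z in cm, then the turn about the tool's x in rad. A call has 1 to 10 rows; each row shifts and turns the commanded pose from where the row before left it, along the tool's axes as they then stand; what a row does not reach is not made up. A row lasts 1/8 s, in which the tool goes at most 62.5 mm and 10.7 degrees, less where a joint would pass 70% of its speed; a pose out of reach is approached as far as the arm can. A call with a gripper value outside its range is refused whole. The fingers move at their own pace and stop on an object; "grip_force" is the grip in N (left out, the last holds). Time passes only in rows, so rows that do not move let the fingers close. It gives the time, the measured TCP pose, the force and the opening at its end, in the units of the state.
- ctrl.get_obs(): the state, without advancing time (a new reading comes with each control period).
- vision.capture(name): name is "scene" or "top" or "wrist"; returns the picture (480x640x3 uint8, blue, green, red); there is no depth.
- vision.camera_params(name): a dict with "fx", "fy", "cx", "cy" (pixels), "T" (4x4, takes a point from camera to world coordinates); the wrist camera has in their place "T_tool_cam" (4x4, takes a point from camera to tool coordinates, whose origin is the TCP and whose axes are the tool frame's). Camera axes: x right, y down, z forward; pixel columns grow to the right and rows downward; lengths in m; the calibration is good to about 2 mm. A picture is of the moment at which its call begins: read the wrist's pose just before it. camera_params takes no time and is no camera call.
- ctrl.job_done(): hands the job in, once; it reports no verdict.
The state is a dict: "time": time; "joint_positions": joint angles; "qd": joint speeds; "joint_efforts": joint torques, N m; "tool_pos": TCP position; "eef_rot": TCP orientation; "ft_force": force on the tool from outside, world axes, zero at the start; "ft_torque": the same for the moment, N m; "finger_gap": opening from 0.0 (shut) to 1.0 (fully open).
Only numpy, scipy, OpenCV 4.12 (cv2) and the standard library are available. Lean on these libraries where they do the work, as an engineer would, in place of code of your own. Each camera call takes 0.05 s, during which the arm holds its last target. There are 200 camera calls.

## Working session

There is one attempt and no reset: what is moved stays moved. The work goes in short steps, Python scripts to look and compute and a tool call to move; the robot and the scene stay as the last step left them, time stands still between calls to the robot, and variables do not carry over. Pictures are saved under pics/ and viewed, and the job is handed in when it is done.

Besides the shell and the picture viewer there is one more tool, called after "Emit:" by a JSON object that holds its "op" and its "data". servo_tool: Moves the arm, as the interface text tells. Its arguments: {"type":"object","properties":{"moves":{"type":"array","items":{"type":"array","items":{"type":"number"}}},"grip_force":{"type":"number"}},"required":["moves"]}

```bash
mkdir -p pics; python3 - <<'E'
from rig import ctrl, vision
import cv2
o=ctrl.get_obs();print(o['time'],o['tool_pos'],o['eef_rot'],o['finger_gap'])
for n in('scene','top'):
    cv2.imwrite(f'pics/{n}0.png',vision.capture(n));print(n,vision.camera_params(n))
print(vision.camera_params('wrist'))
E
```

```text
0.0 [0.2516936  0.51629842 0.21362404] [ 0.68870535  0.15846801  0.6892596  -0.15966853] 0.9981167343407295
scene {'fx': 435.73185190434714, 'fy': 435.73185190434714, 'cx': 314.7842461907725, 'cy': 239.21077117177, 'T': array([[ 0.8855568 , -0.21803433,  0.41018311,  0.14744163],
       [-0.46452273, -0.4209444 ,  0.77911774, -0.61690957],
       [ 0.00278987, -0.88049239, -0.47405208,  0.47796268],
       [ 0.        ,  0.        ,  0.        ,  1.        ]])}
top {'fx': 547.3104742363969, 'fy': 547.3104742363969, 'cx': 318.09733182262477, 'cy': 246.14527823817113, 'T': array([[-0.01924429, -0.98769382,  0.1552114 ,  0.37689139],
       [-0.99945052,  0.02319433,  0.02367855,  0.02161073],
       [-0.02698718, -0.15467044, -0.98759746,  1.06243416],
       [ 0.        ,  0.        ,  0.        ,  1.        ]])}
{'fx': 420.14955446109684, 'fy': 420.14955446109684, 'cx': 319.418982319622, 'cy': 239.37166673980346, 'T_tool_cam': array([[ 4.37043569e-04, -2.86834066e-01,  9.57980181e-01,
        -1.70086436e-01],
       [ 9.99999628e-01,  8.37386072e-04, -2.05487085e-04,
         2.47322196e-05],
       [-7.43258565e-04,  9.57979915e-01,  2.86834325e-01,
        -8.10870964e-02],
       [ 0.00000000e+00,  0.00000000e+00,  0.00000000e+00,
         1.00000000e+00]])}
```

View pics/scene0.png

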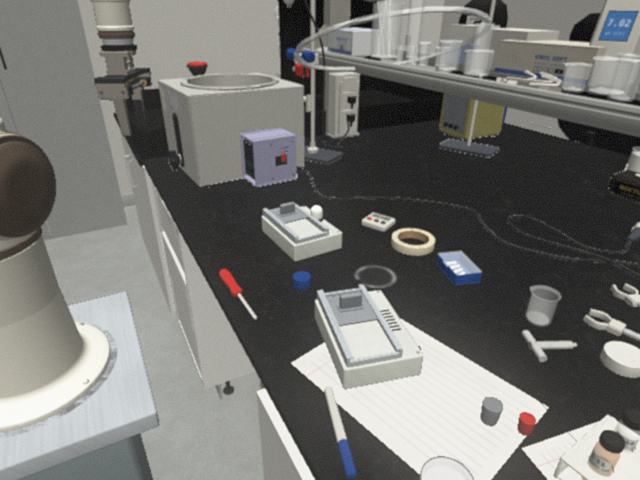

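View pics/top0.png

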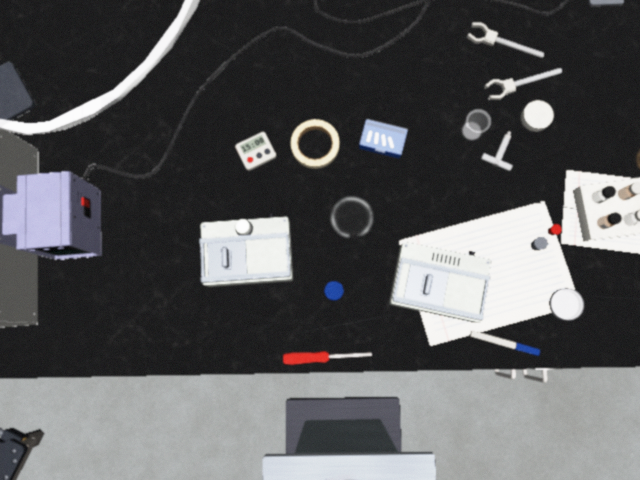

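```bash
python3 - <<'E'
import cv2
a=cv2.imread('pics/top0.png')[200:300,185:305];cv2.imwrite('pics/c1.png',cv2.resize(a,None,fx=6,fy=6,interpolation=cv2.INTER_CUBIC))
a=cv2.imread('pics/scene0.png')[195:265,255:350];cv2.imwrite('pics/c2.png',cv2.resize(a,None,fx=8,fy=8,interpolation=cv2.INTER_CUBIC))
E
```

```text
(no output)
```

View pics/c1.png

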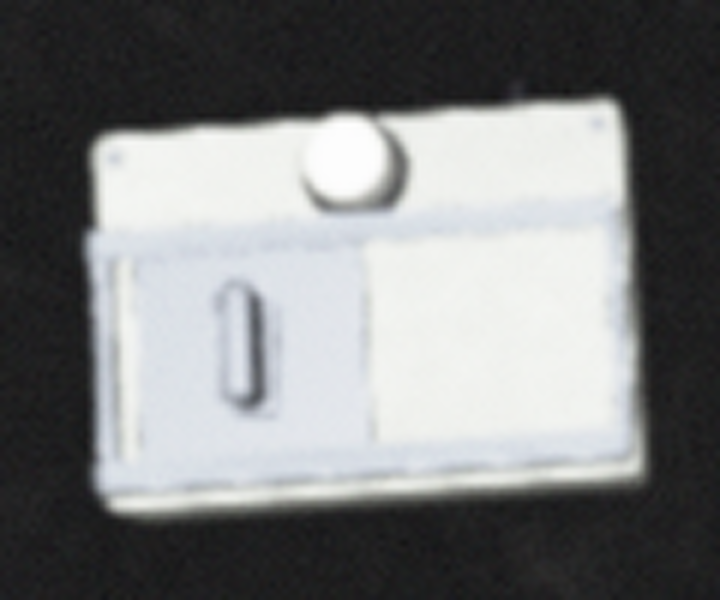

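View pics/c2.png

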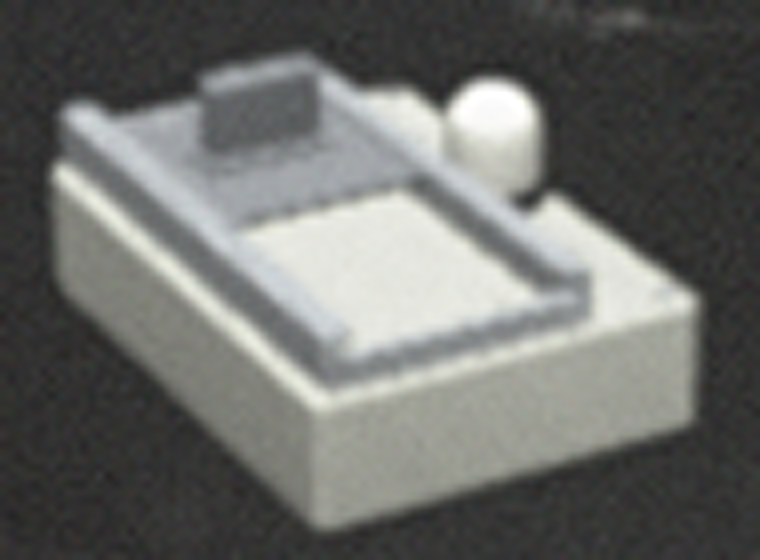

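```bash
cat > h.py <<'E'
import numpy as np, cv2
from rig import ctrl, vision
from scipy.spatial.transform import Rotation as R
def rot(o): q=o['eef_rot']; return R.from_quat([q[1],q[2],q[3],q[0]]).as_matrix()
def cam(n,o=None):
    p=vision.camera_params(n); T=p.get('T')
    if T is None:
        A=np.eye(4);A[:3,:3]=rot(o);A[:3,3]=o['tool_pos'];T=A@p['T_tool_cam']
    return p,T
def px(n,uv,z,o=None):
    p,T=cam(n,o);uv=np.atleast_2d(uv)
    d=np.c_[(uv[:,0]-p['cx'])/p['fx'],(uv[:,1]-p['cy'])/p['fy'],np.ones(len(uv))]@T[:3,:3].T
    return T[:3,3]+d*((z-T[2,3])/d[:,2])[:,None]
def proj(n,X,o=None):
    p,T=cam(n,o);c=(np.atleast_2d(X)-T[:3,3])@T[:3,:3]
    return c[:,:2]/c[:,2:]*[p['fx'],p['fy']]+[p['cx'],p['cy']]
E
python3 - <<'E'
from h import *
f=lambda L:np.array(L)/6+[185,200]
np.set_printoptions(precision=4,suppress=True)
print('corners',px('top',f([[95,135],[617,100],[638,465],[105,497]]),.045))
print('tab ends',px('top',f([[237,283],[242,402]]),.085))
print('cover L/R mid',px('top',f([[138,355],[371,340]]),.059))
print('dome',px('top',f([[347,160]]),.07))
c=lambda L:np.array(L)/8+[255,195]
print('scene tab top',px('scene',c([[205,72],[315,55]]),.085))
print('scene corners',px('scene',c([[55,165],[320,408],[698,295]]),.045))
o=ctrl.get_obs();print(rot(o),o['time'])
E
```

```text
corners [[0.5877 0.2687 0.045 ]
 [0.5949 0.1025 0.045 ]
 [0.4787 0.0971 0.045 ]
 [0.4723 0.2639 0.045 ]]
tab ends [[0.5326 0.2151 0.085 ]
 [0.4963 0.2133 0.085 ]]
cover L/R mid [[0.5149 0.2509 0.059 ]
 [0.5179 0.1784 0.059 ]]
dome [[0.5727 0.1842 0.07  ]]
scene tab top [[0.4968 0.2112 0.085 ]
 [0.5292 0.2079 0.085 ]]
scene corners [[0.4665 0.2539 0.045 ]
 [0.4727 0.0874 0.045 ]
 [0.5904 0.097  0.045 ]]
[[-0.0011  0.4384  0.8988]
 [-0.0013  0.8988 -0.4384]
 [-1.     -0.0016 -0.0004]] 0.1
```

Emit:
{"op": "servo_tool", "data": {"moves": [[1,0,-4.5,2.2,0],[1,0,-4.5,2.2,0],[1,0,-4.5,2.2,0],[1,0,0,0,-0.165],[1,0,0,0,-0.165],[1,0,0,0,-0.165],[1,0,0,0,0]]}}

```text
time: 0.98
tool_pos: [0.252, 0.3663, 0.2143]
eef_rot: [0.707, -0.014, 0.707, 0.014]
ft_force: [-0.2, 0.5, 0.4]
finger_gap: 1.0
```

Emit:
{"op": "servo_tool", "data": {"moves": [[1,0,-2.75,4.2,0],[1,0,-2.75,4.2,0],[1,0,-2.75,4.2,0],[1,0,-2.75,4.2,0],[1,0,-2.75,4.2,0],[1,0,-2.75,4.2,0],[1,0,0,0,0],[1,0,0,0,0]]}}

```text
time: 1.98
tool_pos: [0.5101, 0.2123, 0.2142]
eef_rot: [0.706, -0.014, 0.707, 0.014]
ft_force: [-0.6, 0.2, 0.1]
finger_gap: 0.998
```

```bash
python3 - <<'E'
from h import *
o=ctrl.get_obs();im=vision.capture('wrist');print(o['time'],o['tool_pos'],rot(o),o['ft_force'])
cv2.imwrite('pics/w1.png',im);np.save('o1.npy',o,allow_pickle=True)
E
```

```text
1.975 [0.51011345 0.21229971 0.21415212] [[-1.35798897e-03 -3.94049962e-02  9.99222399e-01]
 [ 1.23425279e-04  9.99223306e-01  3.94051997e-02]
 [-9.99999070e-01  1.76841130e-04 -1.35207065e-03]] [-0.57245464  0.17469343  0.08753898]
```

View pics/w1.png

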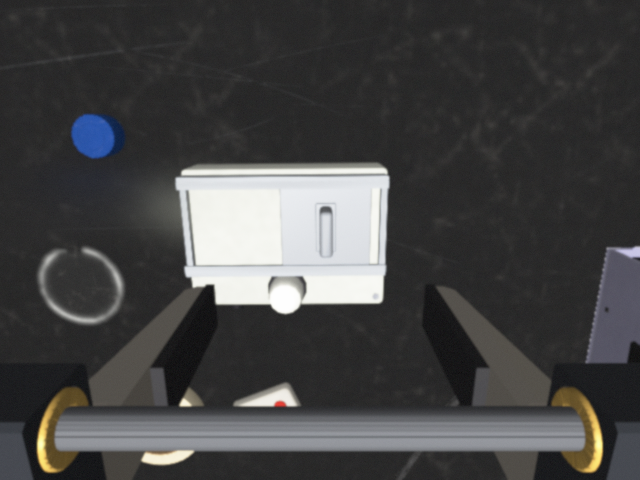

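```bash
python3 - <<'E'
from h import *
a=cv2.imread('pics/w1.png')[155:310,170:400];cv2.imwrite('pics/w1c.png',cv2.resize(a,None,fx=3.4,fy=3.4,interpolation=cv2.INTER_CUBIC))
E
```

```text
(no output)
```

View pics/w1c.png

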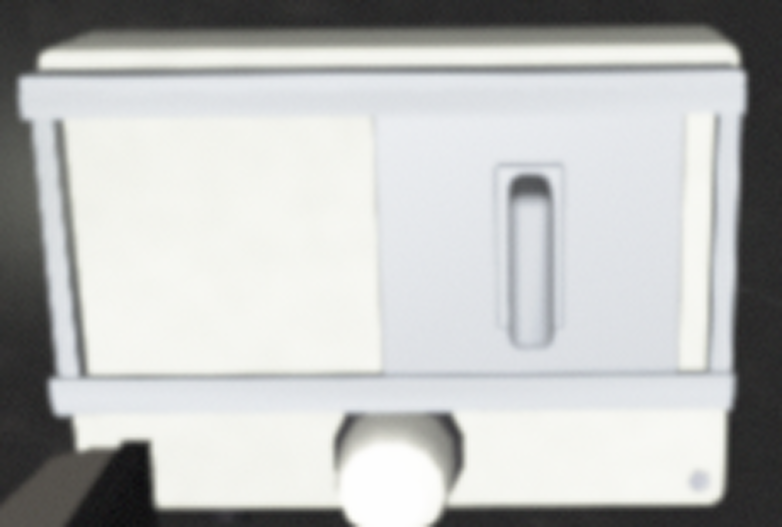

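```bash
python3 - <<'E'
from h import *
np.set_printoptions(precision=4,suppress=True)
o=np.load('o1.npy',allow_pickle=True).item()
g=lambda L:np.array(L)/3.4+[170,155]
def tl(X): return (X-o['tool_pos'])@rot(o)
for n,L,z in [('tab ends',[[531,192],[531,346]],.085),('cover L R',[[381,260],[681,250]],.059),('frame inner L R (rail ht?)',[[72,260],[712,250]],.045),('corners',[[38,68],[738,66],[724,503],[75,508]],.045),('rail far ends',[[20,75],[746,72],[735,408],[55,413]],.062)]:
    X=px('wrist',g(L),z,o);print(n,X.tolist() and X, 'tool',tl(X).round(4), 'mean',tl(X).mean(0))
E
```

```text
tab ends [[0.497  0.2166 0.085 ]
 [0.5318 0.2182 0.085 ]] tool [[ 0.1292  0.0048 -0.0128]
 [ 0.1291  0.005   0.0221]] mean [0.1291 0.0049 0.0046]
cover L R [[0.5207 0.1826 0.059 ]
 [0.5154 0.2533 0.059 ]] tool [[ 0.1551 -0.0301  0.0096]
 [ 0.1551  0.0407  0.0071]] mean [0.1551 0.0053 0.0084]
frame inner L R (rail ht?) [[0.5277 0.1054 0.045 ]
 [0.5188 0.2628 0.045 ]] tool [[ 0.1691 -0.1076  0.0136]
 [ 0.1691  0.0501  0.0109]] mean [ 0.1691 -0.0287  0.0122]
corners [[0.4807 0.0995 0.045 ]
 [0.4735 0.2653 0.045 ]
 [0.5865 0.2714 0.045 ]
 [0.5947 0.103  0.045 ]] tool [[ 0.1692 -0.1115 -0.0337]
 [ 0.1692  0.0544 -0.0342]
 [ 0.1691  0.056   0.0789]
 [ 0.169  -0.1126  0.0804]] mean [ 0.1691 -0.0284  0.0229]
rail far ends [[0.4798 0.1009 0.062 ]
 [0.4726 0.2644 0.062 ]
 [0.5535 0.2688 0.062 ]
 [0.5614 0.1046 0.062 ]] tool [[ 0.1522 -0.1102 -0.0345]
 [ 0.1522  0.0535 -0.0352]
 [ 0.1521  0.0547  0.0458]
 [ 0.1521 -0.1096  0.0472]] mean [ 0.1521 -0.0279  0.0058]
```

Emit:
{"op": "servo_tool", "data": {"moves": [[0.35,0,0.5,0.5,0],[0.35,4.9,0,0,0],[0.35,4.9,0,0,0],[0.35,3.5,0,0,0],[0.35,1.4,0,0,0],[0.35,0,0,0,0],[0.35,0,0,0,0]], "grip_force": 10}}

```text
time: 2.9
tool_pos: [0.517, 0.2178, 0.0696]
eef_rot: [0.708, -0.014, 0.706, 0.015]
ft_force: [-0.3, -0.3, 0.0]
finger_gap: 0.352
```

```bash
python3 - <<'E'
from h import *
o=ctrl.get_obs();im=vision.capture('wrist');print(o['time'],o['tool_pos'],o['ft_force'])
cv2.imwrite('pics/w2.png',im);np.save('o2.npy',o,allow_pickle=True)
E
```

```text
2.9 [0.51702878 0.21775114 0.06955221] [-0.25030412 -0.34534207  0.03547103]
```

View pics/w2.png

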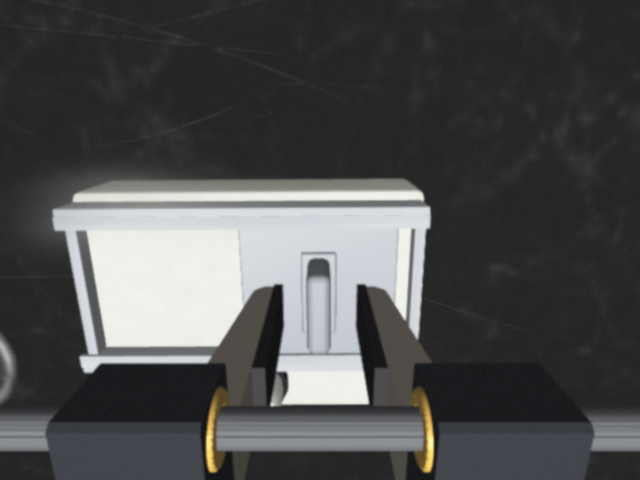

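The tab (column 318) is centred between the fingers (columns 283 and 358). I'll close on it.

Emit:
{"op": "servo_tool", "data": {"moves": [[0,0.3,0,0,0],[0,0,0,0,0],[0,0,0,0,0],[0,0,0,0,0],[0,0,0,0,0]]}}

```text
time: 3.58
tool_pos: [0.5157, 0.2172, 0.0648]
eef_rot: [0.707, -0.015, 0.707, 0.015]
ft_force: [-0.8, 0.2, 1.9]
finger_gap: 0.106
```

Emit:
{"op": "servo_tool", "data": {"moves": [[0,0,-0.5,0,0],[0,0,-0.8,0,0],[0,0,-1,0,0],[0,0,-1,0,0],[0,0,-1,0,0],[0,0,-1,0,0],[0,0,-1,0,0],[0,0,-0.5,0,0],[0,0,0,0,0],[0,0,0,0,0]]}}

```text
time: 4.82
tool_pos: [0.5189, 0.1489, 0.0648]
eef_rot: [0.707, -0.015, 0.707, 0.014]
ft_force: [3.9, -1.0, 1.4]
finger_gap: 0.111
```

Emit:
{"op": "servo_tool", "data": {"moves": [[0.35,0,0,0,0],[0.35,0,0,0,0],[0.35,0,0,0,0],[0.35,-3,0,0,0],[0.35,-4,0,0,0],[0,-2,4,0,0],[0,0,3.6,0,0],[0,0,0,0,0],[0,0,0,0,0],[0,0,0,0,0]]}}

```text
time: 6.08
tool_pos: [0.5151, 0.2243, 0.1542]
eef_rot: [0.707, -0.014, 0.707, 0.014]
ft_force: [-0.0, 0.2, -1.3]
finger_gap: 0.004
```

```bash
python3 - <<'E'
from h import *
o=ctrl.get_obs();im=vision.capture('wrist');print(o['time'],o['tool_pos'],o['ft_force'])
cv2.imwrite('pics/w3.png',im);np.save('o3.npy',o,allow_pickle=True)
E
```

```text
6.075 [0.51510524 0.2242676  0.15418308] [-0.04037144  0.21488261 -1.2529109 ]
```

View pics/w3.png

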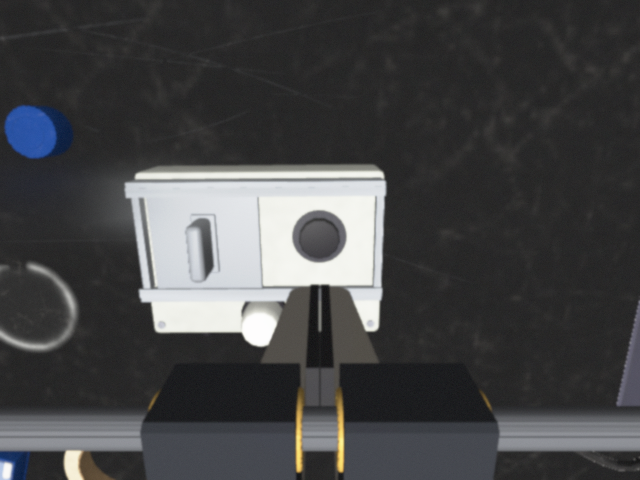

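```bash
python3 - <<'E'
from h import *
o=np.load('o3.npy',allow_pickle=True).item()
for uv,z in [((320,239),.053),((319,236),.045),((196,223),.085),((197,281),.085)]:
    X=px('wrist',uv,z,o);print(uv,X.round(4),((X-o['tool_pos'])@rot(o)).round(4))
E
```

```text
(320, 239) [[0.5148 0.2245 0.053 ]] [[ 0.1012  0.0003 -0.0002]]
(319, 236) [[0.515  0.2238 0.045 ]] [[ 0.1092 -0.0004  0.    ]]
(196, 223) [[0.4985 0.1509 0.085 ]] [[ 0.0692 -0.0727 -0.0195]]
(197, 281) [[0.5352 0.1499 0.085 ]] [[ 0.0692 -0.0751  0.0172]]
```

Emit:
{"op": "servo_tool", "data": {"moves": [[0,4,0,0,0],[0,4,0,0,0],[0,1.6,0,0,0],[0,0,0,0,0],[0,0.3,0,0,0],[0,0.3,0,0,0],[0,0.2,0,0,0],[0,0,0,0,0],[0,0,0,0,0]]}}

```text
time: 7.25
tool_pos: [0.5163, 0.2254, 0.0514]
eef_rot: [0.708, -0.014, 0.706, 0.015]
ft_force: [1.7, 0.6, 2.7]
finger_gap: 0.005
```

Emit:
{"op": "servo_tool", "data": {"moves": [[0,0.2,0,0,0],[0,0.2,0,0,0],[0,0.1,0,0,0],[0,0,0,0,0],[0,0,0,0,0]]}}

```text
time: 7.88
tool_pos: [0.5164, 0.2255, 0.0482]
eef_rot: [0.708, -0.015, 0.706, 0.015]
ft_force: [-3.0, -0.2, 18.6]
finger_gap: 0.005
```

Emit:
{"op": "servo_tool", "data": {"moves": [[0,-2,0,0,0],[0,-4.6,0,0,0],[0,-4,0,0,0],[0.35,0,-4,0,0],[0.35,0,-3.5,0,0],[0.35,0,0,0,0],[0.35,0,0,0,0],[0.35,0,0,0,0]]}}

```text
time: 8.88
tool_pos: [0.5178, 0.1512, 0.1511]
eef_rot: [0.707, -0.015, 0.707, 0.015]
ft_force: [-0.3, -0.5, -0.3]
finger_gap: 0.349
```

```bash
python3 - <<'E'
from h import *
o=ctrl.get_obs();im=vision.capture('wrist');print(o['time'],o['tool_pos'],o['ft_force'],o['finger_gap'])
cv2.imwrite('pics/w4.png',im);np.save('o4.npy',o,allow_pickle=True)
E
```

```text
8.875 [0.51783253 0.15118403 0.15111428] [-0.34264439 -0.54286096 -0.27830654] 0.34894890974185744
```

View pics/w4.png

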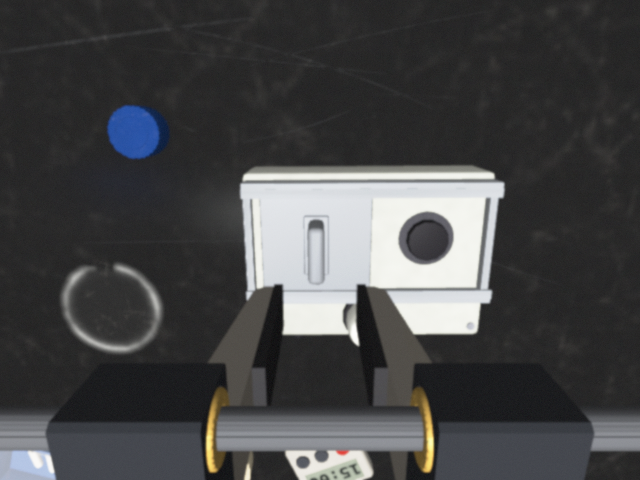

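Emit:
{"op": "servo_tool", "data": {"moves": [[0.35,4.5,-0.1,0,0],[0.35,3,0,0,0],[0.35,1.1,0,0,0],[0,0,0,0,0],[0,0,0,0,0],[0,0,0,0,0],[0,0,0,0,0]]}}

```text
time: 9.8
tool_pos: [0.5197, 0.1494, 0.0671]
eef_rot: [0.708, -0.015, 0.706, 0.015]
ft_force: [-0.0, 0.0, 5.8]
finger_gap: 0.107
```

Emit:
{"op": "servo_tool", "data": {"moves": [[0,0,0.5,0,0],[0,0,1,0,0],[0,0,1.2,0,0],[0,0,1.2,0,0],[0,0,1.2,0,0],[0,0,1,0,0],[0,0,0.6,0,0],[0,0,0.4,0,0],[0,0,0,0,0],[0,0,0,0,0]]}}

```text
time: 11.05
tool_pos: [0.5163, 0.2208, 0.0671]
eef_rot: [0.708, -0.014, 0.706, 0.015]
ft_force: [-1.5, 1.0, 6.9]
finger_gap: 0.11
```

Emit:
{"op": "servo_tool", "data": {"moves": [[0,0,0.2,0,0],[0,0,0.2,0,0],[0,0,0,0,0]]}}

```text
time: 11.42
tool_pos: [0.5162, 0.2239, 0.0671]
eef_rot: [0.708, -0.015, 0.706, 0.014]
ft_force: [-2.4, -2.5, 7.4]
finger_gap: 0.106
```

Emit:
{"op": "servo_tool", "data": {"moves": [[0,0,0.2,0,0],[0,0,0.1,0,0],[0,0,0,0,0],[0,0,0,0,0]]}}

```text
time: 11.92
tool_pos: [0.5162, 0.224, 0.0671]
eef_rot: [0.707, -0.017, 0.707, 0.013]
ft_force: [-1.6, -12.1, 11.3]
finger_gap: 0.11
```

Emit:
{"op": "servo_tool", "data": {"moves": [[0.3,0,0,0,0],[0.3,0,0,0,0],[0.3,0,0,0,0],[0.3,-3,0,0,0],[0.3,-4,0,0,0],[0.3,-4,-3,0,0],[0.3,0,0,0,0],[0.3,0,0,0,0]]}}

```text
time: 12.92
tool_pos: [0.5157, 0.1975, 0.1745]
eef_rot: [0.706, -0.014, 0.708, 0.015]
ft_force: [0.1, 0.4, -0.8]
finger_gap: 0.3
```

```bash
python3 - <<'E'
from h import *
o=ctrl.get_obs();im=vision.capture('wrist');print(o['time'],o['tool_pos'],o['ft_force'],o['finger_gap'])
cv2.imwrite('pics/w5.png',im)
X=px('wrist',(0,0),.085,o)
a=im[150:330,150:450];cv2.imwrite('pics/w5c.png',cv2.resize(a,None,fx=2.6,fy=2.6,interpolation=cv2.INTER_CUBIC))
E
```

```text
12.925 [0.51572739 0.19753399 0.17453942] [ 0.08489175  0.36790472 -0.81050956] 0.30042339751087477
```

View pics/w5c.png

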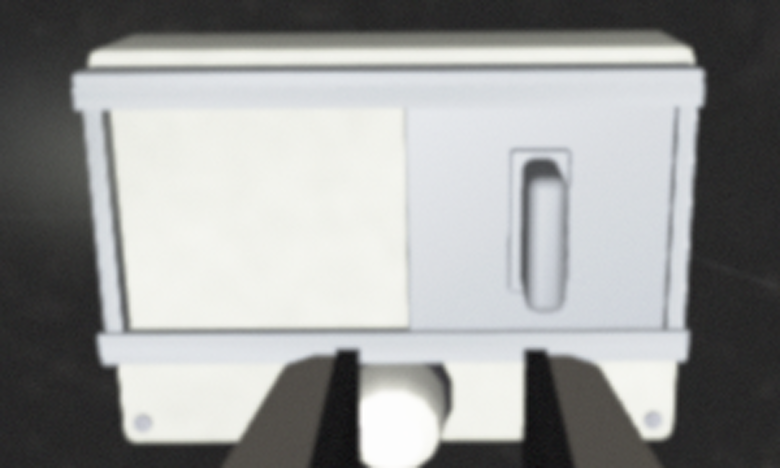

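The cover now sits flush against the end bar with no white gap, and the gripper is clear. I'll hand in.

```bash
python3 -c "
from rig import ctrl
print(ctrl.job_done())"
```

```text
the job is handed in; nothing more can be done
None
```

I opened the lamp unit's dust cover, pressed the button right down and released it, then slid the cover home. The job was handed in at about 13 s of the 48 s allowed.

- **Opening:** The cover started about 7 mm ajar. I moved it 68 mm, to roughly 74 mm open, and the wrist picture showed the button fully uncovered.
- **Pressing:** With the fingers shut, the tool went down to z = 48.2 mm and the force reached 18.6 N. That is well above the 4.5 N spring and a drop of about 4.8 mm, so I take it the button bottomed. I did not take a picture while it was down. The picture taken after I released it showed the button clear of the fingers.
- **Closing:** I slid the cover back until it stopped moving and the sideways force rose to about 12 N. The last picture shows it flush with the end bar, with no gap and the gripper clear.

The fixed cameras disagreed by several millimetres on position, so I worked from the wrist camera instead. The other unit was not touched, and no check failed.

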